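# Feel the roller gap of a dough sheeter with a taper gauge

### The job

Check the roller gap of the little red dough sheeter: pull the taper gauge out of its grey sleeve by the blade, lay it flat on the hob and let go, then take it again by its orange handle. Slide the thin end straight along the white infeed table under the roller until you feel it drag lightly, without forcing it, and leave it there, lying flat on the table and gently nipped by the sprung roller, so that the gap can be read. Leave the jar, the shaker and the spice tin alone.

Things in the scene. Friction and masses are not known exactly. Their poses are not given: they have to be found in the camera images.
- gauge: taper feeler gauge, loose, about 140 g; origin on its flat underside where blade meets handle; +x along the blade to the thin tip, +z up. Steel blade x 0 to 110 mm, 24 mm wide, top sloping from 14 mm thick at the handle to 3 mm at the tip. Orange handle x -72 to 0, 26 mm wide and high. At the start the handle is inside the sleeve, only the blade sticks out
- gauge_tip (a point): thin end of the blade, on the underside, 110 mm along the gauge's +x
- gauge_handle (a point): centre of the orange handle, 36 mm behind the gauge's origin (-x) and 13 mm above its underside
- sleeve: grey roofed storage sleeve, fixed, 95 mm long, 46 mm wide, 46 mm high; origin on the hob under the middle of its tunnel; +x points out of its mouth, 40 mm ahead. Tunnel 34 mm wide and high, floor 6 mm above the hob and reaching 12 mm beyond the mouth. The gauge is drawn out straight along +x, at least 75 mm
- sheeter: small red dough sheeter, fixed; origin on the hob below the roller's axis; +x is the feed direction (gauge enters from -x, tip to +x). White table top 12 mm above the hob, 124 mm wide, x -160 to +100 mm; side rails at y +-58 mm, up to 21 mm above the hob. Cheeks x -45 to +45 mm, 92 mm apart inside, 88 mm high. A folded crank sticks out 122 mm to -y
- sheeter_head: the sheeter's head, same origin and axes: red bridge on the cheeks, black dial on it (top 107 mm above the hob), and below it the steel upper roller, 38 mm thick, 88 mm long, axis along y at x = 0. The roller does not turn; it yields upward against a spring: lifts from about 1 N, then 5 N more per mm
- jam_jar: bystander: jar with red lid, 65 mm wide, 97 mm high, loose; origin under its centre
- salt_shaker: bystander: glass salt shaker with grey top, 44 mm wide, 90 mm high, loose; origin under its centre
- tin_dill: bystander: round spice tin with green lid, 50 mm wide, 74 mm high, loose; origin under its centre
- nip (a point): point of the table below the roller's axis, 12 mm above the hob. The gap here between table and roller is set anywhere from 6 to 11 mm; no pose shows it, it must be felt. Drag on the gauge is 1 to 2 times the roller press: a drag of 4 to 6 N is right. Pushed in tilted or above the table, it comes loose when let go: have it flat on the table first

How it is judged:
By the outcome, as a careful person would: the job done as asked, in the order asked, and still so for the second after the job is handed in, with the robot touching nothing.
It also fails if it takes over 72 s, if anything falls off the work surface, if the arm or the gripper's body presses on something with over 40 N, if the wrist force passes 120 N, or if a joint passes its speed limit or range.

### The arm

A 6-joint arm with a two-finger parallel gripper is mounted at the origin on a cart in front of the work surface, level with it; the furniture and walls round the work are solid. World frame = base frame: x ahead of the robot, y to its left, z up, the work surface at z = 0. Lengths are in mm, angles in rad, forces in N, time in s.
With the tool pointing down it reaches from about 400 to 925 mm from the base axis. Payload 12.5 kg.
Tool frame: the origin (TCP) lies at the very end of the fingers, on their centre line; the grasp point (between the pads) lies 19 mm behind it; z points along the fingers, y is the line along which they close (so a half turn about z gives the same grasp; the last joint's range is limited). The gripper opens to 95 mm and grips with 3 to 60 N. Pads are 20 mm wide; open, the fingers measure 119 mm over their backs; the gripper's body (75 mm by 180 mm) begins 59 mm behind the grasp point.
Start: joints at [1.114, 0.491, 1.559, -0, 1.092, -0.106], TCP at [214.765, 586.961, 214.661] pointing down, gripper open.
Joint ranges: [-3.1, 3.1], [-0.84, 2.19], [0.05, 2.79], [-1.13, 4.28], [0.06, 2.93], [-2.69, 2.69]. Speed limits (rad/s): [2.22, 2.22, 2.79, 3.14, 3.14, 3.14].

### API

Orientations are given as [roll, pitch, yaw] about the fixed x, y, z axes, in that order (R = Rz(yaw) Ry(pitch) Rx(roll)).
In Python, from cell import env gives the robot as it stands.
- The arm moves only by the shell command python3 steer.py 'ROWS'. ROWS is a JSON list of rows, 1 to 5 of them, each of 5 numbers: dx, dy, dz in mm, then a turn about the tool's z in rad, then the opening from 0.0 (shut) to 1.0 (fully open); each row is the pose to reach, as a shift and turn from the pose commanded when the command began, along the tool's axes at that moment; what a row does not reach only later rows make up. A row lasts 1/12 s, in which the tool goes at most 41.7 mm and 0.125 rad, less where a joint would pass 70% of its speed; a pose out of reach is approached as far as the arm can. The fingers move at their own pace and stop on an object; the grip force is fixed at half the most. Time passes only in rows, so rows that do not move let the fingers close. It prints the time, the measured TCP pose, the force, the opening and the grip force at its end.
- env.state(): the state, without advancing time (a new reading comes with each control period).
- env.read_camera(name): name is "scene" or "top" or "wrist"; returns (picture, depth): 384x512x3 uint8, red, green, blue; 384x512 float32, mm along the optical axis (not along the pixel's ray), 0 where there is no reading.
- env.camera_info(name): a dict with "vertical_fov" (degrees; the focal length in pixels is half the picture's height over the tangent of half this angle, whatever the lens; pixels are square), "cx", "cy" (the principal point, pixels), "dist_coeffs" ([k1, k2, p1, p2, k3] as OpenCV has them; the pictures are not rectified), "origin" and "attitude" of the camera in the world. Camera axes: x right, y down, z forward; pixel columns grow to the right and rows downward; lengths in mm; the calibration is good to about 2 mm. A picture is of the moment at which its call begins: read the wrist's pose just before it. camera_info takes no time and is no camera call; for the wrist camera it gives the pose at the moment of the call.
- env.job_done(): hands the job in; it is judged then, once.
The state is a dict: "t": time; "joints": joint angles; "qvel": joint speeds; "tau": joint torques, N m; "eef_pos": TCP position; "tcp_rot": TCP orientation; "ft_force": force on the tool from outside, world axes, zero at the start; "moment": the same for the moment, N m; "opening": opening from 0.0 (shut) to 1.0 (fully open); "grip_force": force on a finger pad.
Only numpy, scipy, OpenCV 4.12 (cv2) and the standard library are available. Lean on these libraries where they do the work, as an engineer would, in place of code of your own. Each camera call takes 0.05 s, during which the arm holds its last target. There are 200 camera calls.

## Working session

There is one attempt and no reset: what is moved stays moved. The work goes in short steps, Python scripts to look and compute and a shell command to move; the robot and the scene stay as the last step left them, time stands still between calls to the robot, and variables do not carry over. Pictures are saved under pics/ and viewed, at most 10 in all, crops included, and the job is handed in when it is done.

```bash
ls; mkdir -p pics; python3 - <<'E'
from cell import env
import cv2,numpy as np
s=env.state();print(s)
for n in("scene","top"):
    p,d=env.read_camera(n);cv2.imwrite(f"pics/{n}0.png",p[:,:,::-1]);np.savez(f"{n}0.npz",p=p,d=d);print(n,env.camera_info(n))
print(env.camera_info("wrist"))
E
```

```text
cell.py
pics
steer.py
{'t': 0.0, 'joints': array([ 1.11443120e+00,  4.91573546e-01,  1.55949170e+00, -2.79688060e-05,
        1.09173324e+00, -1.05613050e-01]), 'qvel': array([ 2.92736005e-04, -8.07033415e-04,  4.11965243e-04,  7.74987975e-05,
        1.24521454e-04,  2.24227155e-03]), 'tau': array([ 1.46966773e-03, -6.12631989e+01, -2.58191925e+01,  6.93211821e-02,
        4.80166334e-02, -8.11672999e-05]), 'eef_pos': array([214.62366341, 586.70147904, 214.03852596]), 'tcp_rot': array([-3.14039092e+00, -1.02448725e-04,  2.79085342e+00]), 'ft_force': array([-0.76034732,  0.94856876,  0.17236892]), 'moment': array([-0.04175772,  0.04617152, -0.00792051]), 'grip_force': 0.0, 'opening': 1.0013022329378218}
scene {'vertical_fov': 54.327190791022154, 'cx': 255.5486602742768, 'cy': 195.65301742467764, 'dist_coeffs': array([0.01355549, 0.        , 0.        , 0.        , 0.        ]), 'origin': array([ 200.35259001, -540.47817707,  604.28328677]), 'attitude': array([-2.27920028, -0.00781109, -0.55170116])}
top {'vertical_fov': 53.18798041834413, 'cx': 256.6743930169415, 'cy': 191.6470606830499, 'dist_coeffs': array([-0.00530213,  0.        ,  0.        ,  0.        ,  0.        ]), 'origin': array([415.53307177,  -2.23839898, 900.47319536]), 'attitude': array([-2.97864054e+00, -1.76765923e-03, -1.55090325e+00])}
{'vertical_fov': 69.68134963572672, 'cx': 253.31763969975992, 'cy': 190.27917377702536, 'dist_coeffs': array([-0.06715326,  0.        ,  0.        ,  0.        ,  0.        ]), 'origin': array([137.51836736, 614.51874895, 385.34703422]), 'attitude': array([2.85323779e+00, 1.00885656e-03, 1.22078317e+00])}
```
View pics/top0.png

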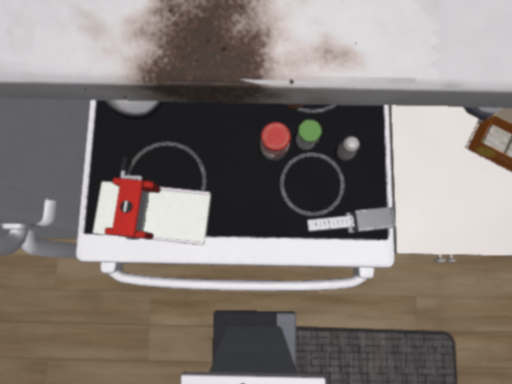

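View pics/scene0.png

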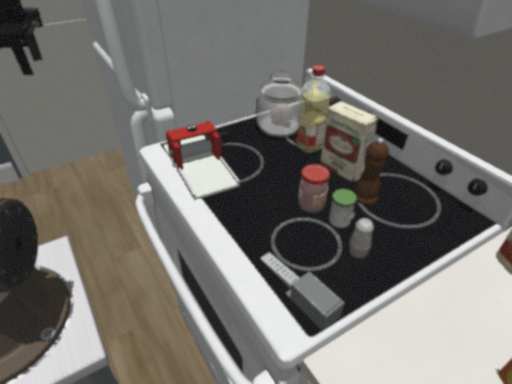

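The top view shows the sheeter at left (roller ≈(128,207), infeed table running right to ≈(210,220)). The blade is at ≈(310–352,222), with the sleeve at ≈(375,220). The jar is at (275,140), the tin at (310,133) and the shaker at (349,147).

```bash
cat > h.py <<'E'
import numpy as np,cv2
from scipy.spatial.transform import Rotation as R
def cloud(d,i):
    h,w=d.shape;f=h/2/np.tan(np.radians(i["vertical_fov"])/2)
    K=np.array([[f,0,i["cx"]],[0,f,i["cy"]],[0,0,1]])
    u,v=np.meshgrid(np.arange(w),np.arange(h))
    n=cv2.undistortPoints(np.stack([u,v],-1).reshape(-1,1,2).astype(float),K,np.array(i["dist_coeffs"])).reshape(h,w,2)
    c=np.dstack([n[...,0]*d,n[...,1]*d,d])
    W=c@R.from_euler("xyz",i["attitude"]).as_matrix().T+i["origin"]
    W[d==0]=np.nan
    return W
def rect(W,m,name):
    p=W[m];p=p[~np.isnan(p[:,0])]
    r=cv2.minAreaRect(p[:,:2].astype(np.float32));
    print(name,len(p),"c",np.round(r[0],1),"size",np.round(r[1],1),"ang",round(r[2],2),"zmed",np.round(np.percentile(p[:,2],[5,50,95]),1));return r
def axis(W,m):
    p=W[m];p=p[~np.isnan(p[:,0])][:,:2];c=p.mean(0);_,_,v=np.linalg.svd(p-c,full_matrices=False)
    print("  axis mean",c.round(1),"dir rad",round(float(np.arctan2(v[0,1],v[0,0])),3));return c,v[0]
E
python3 - <<'E'
from h import *
from cell import env
z=np.load("top0.npz");p=z["p"].astype(int);d=z["d"];i=env.camera_info("top");W=cloud(d,i)
Z=W[...,2];U,V=np.meshgrid(np.arange(512),np.arange(384))
def box(a,b,c,e):return (U>=a)&(U<b)&(V>=c)&(V<e)
print("hob z",np.nanmedian(Z[box(220,300,200,230)]))
b=box(300,400,195,245)
m=b&(Z>38);rect(W,m,"sleeve");axis(W,m)
m=b&(Z>6)&(Z<30)&(U<352)&(p.min(2)>90);rect(W,m,"blade");axis(W,m)
b=box(90,215,170,250)
m=b&(Z>8)&(Z<17)&(p.min(2)>140);rect(W,m,"table")
m=box(142,215,170,250)&(Z>7)&(Z<17)&(p.min(2)>140);rect(W,m,"tableIn")
m=b&(Z>70)&(Z<97);r=rect(W,m,"head");axis(W,m)
for n,bb in(("jar",box(255,295,115,165)),("tin",box(297,325,115,152)),("shaker",box(335,365,132,165))):
    m=bb&(Z>50);rect(W,m,n)
m=box(80,400,235,262)
for v in range(225,268,4):print(v,W[v,260].round(0),end=" ")
for u in (380,390,398,410):print(u,W[200,u].round(0),end=" ")
E
```

```text
hob z -1.3432638051935442
sleeve 791 c [ 501.2 -267.2] size [46.  86.7] ang 7.05 zmed [43.3 45.7 48.2]
  axis mean [ 500.9 -266.7] dir rad 1.696
blade 474 c [ 491.7 -171.5] size [ 42.1 100.1] ang 4.18 zmed [ 7.7 13.5 18.7]
  axis mean [ 492.  -173.2] dir rad 1.675
table 3673 c [507.7 243. ] size [259.5 122.6] ang 85.03 zmed [ 9.  11.5 14.1]
tableIn 2866 c [501.8 185.7] size [144.1 121.1] ang 85.11 zmed [ 8.8 11.6 14.1]
head 849 c [510.4 272.5] size [ 88.9 123.7] ang 85.27 zmed [81.5 95.2 96.9]
  axis mean [507.3 268.9] dir rad 3.023
jar 784 c [670.9 -38.5] size [62.2 62.3] ang 20.3 zmed [61.  96.1 98.7]
tin 426 c [ 693.5 -116. ] size [49.2 48.6] ang 89.07 zmed [62.6 73.4 76. ]
shaker 256 c [ 662.9 -207.2] size [34.9 32.9] ang 1.98 zmed [52.9 82.2 89.3]
225 [485. -10.  -5.] 229 [475. -10.  -2.] 233 [466. -11.  -0.] 237 [457. -11.  -3.] 241 [447. -11.  -5.] 245 [438. -11.  -2.] 249 [429. -11.  -1.] 253 [420. -11.   1.] 257 [410. -12.  -2.] 261 [401. -12.   5.] 265 [392. -12. -25.] 380 [ 550. -295.   -2.] 390 [ 550. -317.    2.] 398 [ 551. -338.   -4.] 410 [ 552. -369.   -9.]
```

```bash
python3 steer.py '[[-140,-151,0,0,1],[-140,-151,0,0,1],[-140,-151,0,0,1],[-140,-151,0,0,1],[-140,-151,0,0,1]]'; python3 steer.py '[[-128,-157,20,0,1],[-128,-157,20,0,1],[-128,-157,20,0,1],[-128,-157,20,0,1],[-128,-157,20,0,1]]'; python3 steer.py '[[-128,-157,20,0,1],[-128,-157,20,0,1],[-128,-157,20,0,1],[-128,-157,20,0,1],[-128,-157,20,0,1]]'
```

```text
t: 0.52
eef_pos: [294.5, 395.0, 214.4]
tcp_rot: [-3.141, -0.0, 2.791]
ft_force: [1.4, -0.1, 0.8]
opening: 0.998
grip_force: 0.0
t: 0.93
eef_pos: [360.7, 203.5, 194.4]
tcp_rot: [-3.142, 0.0, 2.791]
ft_force: [0.3, -0.2, 0.2]
opening: 1.0
grip_force: 0.0
t: 1.35
eef_pos: [427.1, 11.8, 174.4]
tcp_rot: [3.142, 0.0, 2.79]
ft_force: [1.1, 0.8, 0.6]
opening: 1.001
grip_force: 0.0
```

```bash
python3 steer.py '[[-129,-157,30,0.5,1],[-129,-157,30,0.5,1],[-129,-157,30,0.5,1],[-129,-157,30,0.5,1],[-129,-157,30,0.5,1]]'>/dev/null; python3 steer.py '[[0,0,0,0.6,1],[0,0,0,0.6,1],[0,0,0,0.6,1],[0,0,0,0.6,1],[0,0,0,0.6,1]]';python3 steer.py '[[0,0,0,0,1],[0,0,0,0,1]]'
python3 - <<'E'
from h import *
from cell import env
print(env.state()["tcp_rot"]);i=env.camera_info("wrist")
p,d=env.read_camera("wrist");cv2.imwrite("pics/w1.png",p[:,:,::-1]);np.savez("w1.npz",p=p,d=d,i=i,allow_pickle=True)
E
```

```text
t: 2.18
eef_pos: [493.9, -177.6, 144.3]
tcp_rot: [-3.141, -0.0, 1.684]
ft_force: [0.1, 0.1, -1.0]
opening: 1.004
grip_force: 0.0
t: 2.35
eef_pos: [494.0, -177.5, 144.5]
tcp_rot: [-3.141, -0.0, 1.694]
ft_force: [-0.4, 0.3, -0.5]
opening: 1.002
grip_force: 0.0
[-3.14135106e+00 -2.65349697e-04  1.69408110e+00]
```

View pics/w1.png

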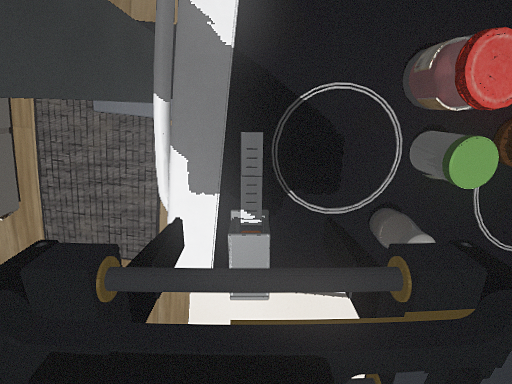

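The wrist view shows the blade at columns 241–263, rows 132–222, pointing up in the image. The sleeve is at columns 228–270, rows 222–300.

```bash
python3 - <<'E'
from h import *
z=np.load("w1.npz",allow_pickle=True);p=z["p"].astype(int);d=z["d"];i=z["i"].item();W=cloud(d,i);Z=W[...,2]
U,V=np.meshgrid(np.arange(512),np.arange(384))
m=(U>232)&(U<272)&(V>120)&(V<212)&(Z>5)&(Z<30)
rect(W,m,"blade");axis(W,m)
for v in range(126,300,6):
    k=np.where((Z[v,220:285]>4))[0]+220
    if len(k):print(v,k.min(),k.max(),W[v,k.min()].round(1),W[v,252].round(1),W[v,k.max()].round(1))
m=(U>222)&(U<280)&(V>205)&(V<268)&(Z>38)&(Z<55);rect(W,m,"sleeve top");axis(W,m)
print("hob",np.nanmedian(Z[140:200,290:370]))
E
```

```text
blade 1751 c [ 487.9 -168.5] size [41.8 93.4] ang 7.04 zmed [10.1 14.5 18.8]
  axis mean [ 488.6 -165.6] dir rad -1.458
132 241 262 [ 472.1 -123.5   10.7] [ 484.  -122.    10.4] [ 494.8 -120.7    9.5]
138 241 262 [ 472.8 -129.9   11. ] [ 484.8 -128.5   10.3] [ 495.6 -127.1   10.8]
144 241 262 [ 473.6 -136.3   11.8] [ 485.6 -135.     9.8] [ 496.4 -133.4   12.1]
150 241 277 [ 474.4 -142.6   13.4] [ 486.4 -141.2   12.8] [ 514.5 -138.9    4.3]
156 241 262 [ 475.1 -149.4   12.5] [ 487.2 -147.8   13. ] [ 498.1 -146.3   13.3]
162 241 262 [ 475.9 -155.9   13.2] [ 488.  -154.2   14.2] [ 498.9 -152.8   14.5]
168 241 262 [ 476.6 -162.6   13.7] [ 488.8 -161.1   13.3] [ 499.8 -159.5   14.4]
174 241 280 [ 477.4 -168.7   16.5] [ 489.6 -167.8   14.1] [ 522.1 -166.     4.2]
180 241 261 [ 478.2 -175.7   15.9] [ 490.4 -174.2   15.8] [ 500.5 -173.2   14.7]
186 241 261 [ 479.  -182.7   15.7] [ 491.3 -180.9   16.7] [ 501.3 -179.5   17.3]
192 241 261 [ 479.8 -189.8   15.7] [ 492.1 -187.7   17.4] [ 502.2 -186.6   16.9]
198 241 261 [ 480.6 -196.2   17.7] [ 493.  -194.7   17.6] [ 503.2 -193.6   17.1]
204 241 
[... 734 characters left out ...]
 475.3 -257.8   46.1] [ 500.4 -253.8   47.6] [ 519.  -251.9   46.9]
264 229 269 [ 476.1 -264.4   47.7] [ 501.4 -261.4   47.3] [ 520.2 -259.8   46.2]
270 220 284 [ 478.  -149.1  237.3] [ 488.4 -148.1  236.8] [ 498.6 -146.   238. ]
276 220 284 [ 478.3 -149.4  240.1] [ 488.5 -148.6  239.4] [ 498.6 -147.3  239.5]
282 220 284 [ 478.5 -151.3  240.6] [ 488.7 -150.4  240. ] [ 498.6 -148.4  241.1]
288 220 284 [ 478.7 -153.6  240.5] [ 488.9 -152.   240.9] [ 499.  -150.8  240.8]
294 230 269 [ 481.  -304.8   46.4] [ 506.2 -300.8   47.4] [ 526.1 -300.3   44.9]
sleeve top 1484 c [ 496.  -245.9] size [46.1 42.2] ang 6.95 zmed [45.4 47.1 48.2]
  axis mean [ 495.8 -244.4] dir rad 0.134
hob 0.1586643352353292
```

```bash
python3 steer.py '[[-18,-4.7,40,0,0.6],[-18,-4.7,80,0,0.6],[-18,-4.7,110,0,0.6],[-18,-4.7,122,0,0.6],[-18,-4.7,122,0,0.6]]'; python3 steer.py '[[0,0,8,0,0.6],[0,0,14,0,0.6],[0,0,14,0,0.6]]';python3 steer.py '[[0,0,0,0,0.6],[0,0,0,0,0.6]]'
```

```text
t: 2.82
eef_pos: [490.2, -195.4, 19.8]
tcp_rot: [-3.137, -0.003, 1.693]
ft_force: [0.1, -0.7, -0.2]
opening: 0.703
grip_force: 0.0
t: 3.07
eef_pos: [491.7, -196.0, 8.5]
tcp_rot: [3.141, 0.0, 1.692]
ft_force: [0.1, 0.6, -0.2]
opening: 0.604
grip_force: 0.0
t: 3.23
eef_pos: [491.9, -196.1, 9.4]
tcp_rot: [3.141, 0.001, 1.691]
ft_force: [0.8, 0.2, 0.6]
opening: 0.601
grip_force: 0.0
```

```bash
python3 steer.py '[[0,0,1,0,0.1],[0,0,1,0,0.1],[0,0,1,0,0.1],[0,0,1,0,0.1],[0,0,1,0,0.1]]'; python3 steer.py '[[0,0,0,0,0.1],[0,0,0,0,0.1],[0,0,0,0,0.1],[0,0,0,0,0.1],[0,0,0,0,0.1]]'
```

```text
t: 3.65
eef_pos: [491.6, -196.0, 7.7]
tcp_rot: [3.141, 0.0, 1.691]
ft_force: [0.3, 0.0, 1.0]
opening: 0.308
grip_force: 0.0
t: 4.07
eef_pos: [491.6, -196.0, 7.6]
tcp_rot: [3.141, -0.0, 1.691]
ft_force: [0.4, -0.1, 0.3]
opening: 0.252
grip_force: 29.8
```

```bash
python3 steer.py '[[5,0,0,0,0.1],[15,0,0,0,0.1],[30,0,0,0,0.1],[45,0,0,0,0.1],[60,0,0,0,0.1]]'; python3 steer.py '[[15,0,0,0,0.1],[30,0,0,0,0.1],[45,0,0,0,0.1],[60,0,0,0,0.1],[60,0,0,0,0.1]]'
```

```text
t: 4.48
eef_pos: [483.7, -134.4, 7.5]
tcp_rot: [-3.141, -0.0, 1.691]
ft_force: [0.1, -0.5, -0.9]
opening: 0.247
grip_force: 29.8
t: 4.9
eef_pos: [475.7, -73.4, 7.5]
tcp_rot: [-3.14, -0.001, 1.693]
ft_force: [-0.1, 0.3, -2.0]
opening: 0.251
grip_force: 29.8
```

```bash
python3 steer.py '[[0,10,0,0.1,0.1],[0,25,0,0.207,0.1],[0,25,0,0.207,0.1],[0,25,0,0.207,0.1]]'; python3 steer.py '[[0,0,2,0,0.1],[0,0,4,0,0.1],[0,0,5,0,0.1],[0,0,5,0,0.1]]'
```

```text
t: 5.23
eef_pos: [501.7, -73.3, 7.4]
tcp_rot: [-3.141, -0.0, 1.488]
ft_force: [-0.7, 0.2, -1.8]
opening: 0.246
grip_force: 29.8
t: 5.57
eef_pos: [501.4, -73.9, 2.3]
tcp_rot: [-3.141, -0.0, 1.484]
ft_force: [-0.5, 1.1, -1.3]
opening: 0.246
grip_force: 29.8
```

```bash
for k in 1 2; do python3 steer.py '[[0,0,0.5,0,0.1],[0,0,0.5,0,0.1]]' | grep -E "eef|ft_f"; done
```

```text
eef_pos: [501.8, -73.9, 2.0]
ft_force: [-0.1, 0.5, -1.5]
eef_pos: [502.0, -73.9, 1.7]
ft_force: [0.2, -1.4, -0.7]
```

```bash
python3 steer.py '[[0,0,0.3,0,0.1],[0,0,0.3,0,0.1]]' | grep -E "eef|ft_f";python3 steer.py '[[0,0,0,0,0.5],[0,0,0,0,0.5],[0,0,0,0,0.5],[0,0,0,0,0.5]]'; python3 steer.py '[[0,0,-20,0,0.7],[0,0,-60,0,0.7],[0,0,-100,0,0.7],[0,0,-120,0,0.7],[0,0,-120,0,0.7]]';  python3 steer.py '[[-62,0,0,0,0.7],[-62,0,0,0,0.7],[-62,0,0,0,0.7]]'
python3 - <<'E'
from h import *
from cell import env
print(env.state()["eef_pos"],env.state()["tcp_rot"]);i=env.camera_info("wrist")
p,d=env.read_camera("wrist");cv2.imwrite("pics/w2.png",p[:,:,::-1]);np.savez("w2.npz",p=p,d=d,i=i,allow_pickle=True)
E
```

```text
eef_pos: [502.0, -73.9, 1.6]
ft_force: [-1.8, 0.4, 5.1]
t: 6.4
eef_pos: [502.0, -73.8, 1.3]
tcp_rot: [3.142, -0.0, 1.484]
ft_force: [0.2, -0.3, -0.2]
opening: 0.465
grip_force: 0.0
t: 6.82
eef_pos: [503.7, -74.3, 125.5]
tcp_rot: [3.135, 0.001, 1.484]
ft_force: [-0.2, 0.7, 0.3]
opening: 0.695
grip_force: 0.0
t: 7.07
eef_pos: [496.5, -138.3, 120.8]
tcp_rot: [3.141, 0.0, 1.482]
ft_force: [-0.2, 0.3, -0.4]
opening: 0.701
grip_force: 0.0
[ 496.4774993  -138.32582942  120.78255217] [3.14134742e+00 3.52496551e-04 1.48181182e+00]
```

View pics/w2.png

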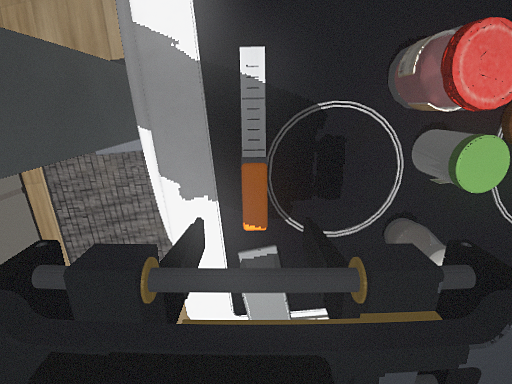

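The gauge lies flat on the hob with its tip at ≈(252,47), its root at ≈(253,160) and the handle end at ≈(255,230).

```bash
python3 - <<'E'
from h import *
z=np.load("w2.npz",allow_pickle=True);p=z["p"].astype(int);d=z["d"];i=z["i"].item();W=cloud(d,i);Z=W[...,2]
U,V=np.meshgrid(np.arange(512),np.arange(384))
m=(U>232)&(U<280)&(V>155)&(V<238)&(Z>20)&(Z<32);rect(W,m,"handle top");axis(W,m)
m=(U>235)&(U<270)&(V>40)&(V<155)&(Z>2)&(Z<18);rect(W,m,"blade");axis(W,m)
print("hob",np.nanmedian(Z[40:80,290:360]))
for v in (46,50,60,100,150,165,200,225):
    k=np.where((Z[v,230:275]>4))[0]+230
    if len(k): print(v,W[v,k.min()].round(1),W[v,k.max()].round(1))
E
```

```text
handle top 1785 c [ 495.4 -143. ] size [76.1 26.2] ang 85.76 zmed [22.5 26.9 28.2]
  axis mean [ 495.8 -141.8] dir rad -1.642
blade 2659 c [501.3 -50.8] size [106.9  34.4] ang 85.7 zmed [ 4.4  9.  14. ]
  axis mean [502.2 -50.3] dir rad -1.639
hob 0.13281973176933093
50 [494.1  -2.3   4.6] [517.1  -4.2   4.1]
60 [493.3 -11.6   6.9] [515.4 -13.2   4.6]
100 [490.7 -48.7   7.7] [514.1 -50.8  10. ]
150 [487.1 -97.2  13.8] [510.2 -99.2  14. ]
165 [ 484.9 -111.4   19.3] [ 509.8 -112.8   23. ]
200 [ 482.6 -146.6   24.7] [ 508.  -149.    24.1]
225 [ 480.9 -174.2   24.7] [ 506.  -177.4   22.5]
```

```bash
python3 steer.py '[[-3.5,0,40,-0.016,0.6],[-3.5,0,75,-0.016,0.6],[-3.5,0,95,-0.016,0.6],[-3.5,0,107,-0.016,0.6],[-3.5,0,116,-0.016,0.6]]'; python3 steer.py '[[0,0,0,0,0.6],[0,0,0,0,0.1],[0,0,0,0,0.1],[0,0,0,0,0.1],[0,0,0,0,0.1]]';  python3 steer.py '[[0,0,0,0,0.1],[0,0,0,0,0.1],[0,0,0,0,0.1],[0,0,0,0,0.1]]'
```

```text
t: 7.53
eef_pos: [495.5, -138.0, 3.2]
tcp_rot: [-3.139, -0.001, 1.5]
ft_force: [-0.2, 0.4, -0.1]
opening: 0.602
grip_force: 0.0
t: 7.95
eef_pos: [496.7, -139.2, 6.1]
tcp_rot: [3.14, 0.0, 1.5]
ft_force: [1.2, 0.3, -0.1]
opening: 0.375
grip_force: 0.0
t: 8.28
eef_pos: [496.6, -139.2, 5.9]
tcp_rot: [3.141, 0.0, 1.5]
ft_force: [-0.6, 0.9, 5.1]
opening: 0.27
grip_force: 30.0
```

```bash
python3 steer.py '[[0,0,-10,0,0.1],[0,0,-25,0,0.1],[0,0,-45,0.016,0.1],[0,0,-60,0.016,0.1],[0,0,-60,0.016,0.1]]'; python3 steer.py '[[30,-4,0,0,0.1],[70,-8,0,0,0.1],[110,-12,0,0,0.1],[150,-16,0,0,0.1],[160,-22,0,0,0.1]]'; python3 steer.py '[[30,0,0,0,0.1],[50,0,0,0,0.1],[57,0,0,0,0.1],[57,0,0,0,0.1]]'
python3 - <<'E'
from h import *
from cell import env
print(env.state()["eef_pos"],env.state()["tcp_rot"],env.state()["ft_force"]);i=env.camera_info("wrist")
p,d=env.read_camera("wrist");cv2.imwrite("pics/w3.png",p[:,:,::-1]);np.savez("w3.npz",p=p,d=d,i=i,allow_pickle=True)
E
```

```text
t: 8.7
eef_pos: [497.3, -139.5, 68.1]
tcp_rot: [3.138, 0.001, 1.484]
ft_force: [-0.2, 0.4, -1.3]
opening: 0.272
grip_force: 30.0
t: 9.12
eef_pos: [487.8, 26.1, 64.9]
tcp_rot: [-3.141, -0.0, 1.486]
ft_force: [0.1, -0.2, -1.2]
opening: 0.271
grip_force: 30.0
t: 9.45
eef_pos: [493.0, 80.0, 65.0]
tcp_rot: [-3.141, -0.0, 1.486]
ft_force: [-0.4, -0.6, -1.6]
opening: 0.269
grip_force: 30.0
[493.00505619  79.96922196  64.95747635] [-3.14116366e+00 -3.34784172e-05  1.48598414e+00] [-0.38536296 -0.56115668 -1.60397304]
```

View pics/w3.png

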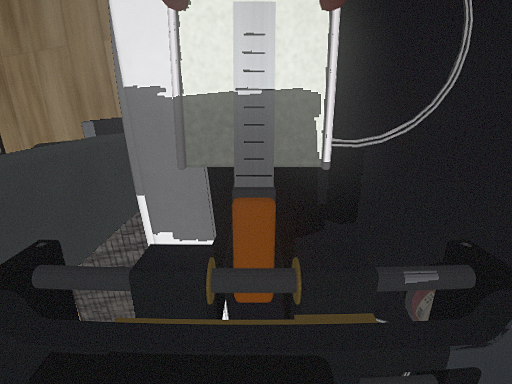

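The gauge is centred between the rails (rails at columns ≈178 and 330, blade 233–275). The table's near edge is at row ≈167 and the tip is at row ≈2.

```bash
python3 - <<'E'
from h import *
z=np.load("w3.npz",allow_pickle=True);p=z["p"].astype(int);d=z["d"];i=z["i"].item();W=cloud(d,i);Z=W[...,2]
U,V=np.meshgrid(np.arange(512),np.arange(384))
m=(U>165)&(U<340)&(V>5)&(V<172)&(Z>8)&(Z<16)&(p.min(2)>60);r=rect(W,m,"table");
ue=np.array([np.cos(1.4844),np.sin(1.4844)]);n=np.array([ue[1],-ue[0]])
def fit(m,name):
    q=W[m];q=q[~np.isnan(q[:,0])];print(name,len(q),"z",np.nanmedian(q[:,2]).round(1));
    return q
# table near edge
for c in (200,220,290,310):
    k=np.where(m[:,c])[0];print("edge",c,W[k.max(),c].round(1))
for v in (20,60,100,140,160):
    k=np.where((Z[v,160:225]>15))[0]+160; k2=np.where((Z[v,285:345]>15)&(Z[v,285:345]<25))[0]+285
    kb=np.where((Z[v,225:285]>45))[0]+225
    print(v,"railL",W[v,k].mean(0).round(1) if len(k) else None,"railR",W[v,k2].mean(0).round(1) if len(k2) else None,"blade",W[v,kb.min()].round(1),W[v,kb.max()].round(1))
print("tip rows",[(v,W[v,254].round(1)) for v in (0,2,4,8,180,184,188,192,200,230,250)])
E
```

```text
table 16465 c [499.4 174. ] size [119.5 111.7] ang 85.3 zmed [12.  13.1 14.4]
edge 200 [449.9 118.1   9.9]
edge 220 [466.9 117.1  12.2]
edge 290 [524.6 112.3  12.3]
edge 310 [541.  111.   12.8]
20 railL [446.5 226.5  21.4] railR [560.5 216.8  21.6] blade [491.  209.4  65.7] [514.5 207.8  64.6]
60 railL [446.2 199.7  20.2] railR [558.2 190.2  20.8] blade [489.  188.1  67.1] [512.4 186.4  65.5]
100 railL [442.  171.7  20.5] railR [555.7 162.1  20.9] blade [487.4 166.1  68. ] [510.6 164.2  68.9]
140 railL [439.  141.9  20.7] railR [553.  132.3  20.5] blade [485.3 143.4  71.5] [508.4 141.4  70.9]
160 railL [437.9 126.3  21.1] railR [551.4 116.8  21.3] blade [484.1 131.5  71.6] [507.6 129.4  71.2]
tip rows [(0, array([505.1, 236.4,  13.9])), (2, array([503.5, 218.2,  64. ])), (4, array([503.5, 218. ,  61.5])), (8, array([503.3, 215.3,  63.3])), (180, array([495.2, 118.8,  74.6])), (184, array([494.9, 115.9,  73.1])), (188, array([494.8, 114.3,  76.4])), (192, array([494.7, 112.7,  79.4])), (200, array([494.3, 108.9,  82.9])), (230, array([492.9,  91.2,  86.1])), (250, array([491.8,  78.1,  86.4]))]
```

```bash
python3 steer.py '[[10,0,15,0,0.1],[24,0,30,0,0.1],[24,0,40,0,0.1],[24,0,45,0,0.1],[24,0,45,0,0.1]]'; for k in 1 2 3; do python3 steer.py '[[0,0,0.5,0,0.1],[0,0,0.5,0,0.1]]' | grep -E "eef|ft_f"; done
```

```text
t: 9.92
eef_pos: [494.8, 101.7, 19.3]
tcp_rot: [-3.139, 0.0, 1.483]
ft_force: [-0.5, 0.2, -1.3]
opening: 0.269
grip_force: 30.0
eef_pos: [495.6, 102.2, 20.2]
ft_force: [0.6, 0.1, -1.0]
eef_pos: [495.5, 102.6, 19.8]
ft_force: [0.3, -0.3, -1.0]
eef_pos: [495.4, 102.9, 19.0]
ft_force: [0.4, 0.4, -1.5]
```

```bash
for k in 1 2 3 ; do python3 steer.py '[[0,0,0.4,0,0.1],[0,0,0.4,0,0.1],[0,0,0.4,0,0.1]]' | grep -E "eef|ft_f"; done
```

```text
eef_pos: [495.3, 102.9, 18.4]
ft_force: [-0.2, 0.4, -1.6]
eef_pos: [495.3, 102.9, 18.0]
ft_force: [-1.5, 0.2, -1.0]
eef_pos: [495.3, 102.9, 17.8]
ft_force: [-1.3, -0.8, 3.8]
```

```bash
python3 steer.py '[[10,0,-0.2,0,0.1],[20,0,-0.2,0,0.1],[32,0,-0.2,0,0.1],[42,0,-0.2,0,0.1],[42,0,-0.2,0,0.1]]'; python3 steer.py '[[0,0,0,0,0.1],[0,0,0,0,0.45],[0,0,0,0,0.45],[0,0,0,0,0.45],[0,0,0,0,0.45]]';python3 steer.py '[[0,0,-10,0,0.45],[-27,0,-10,0,0.45],[-27,0,-10,0,0.45],[-27,0,-10,0,0.45]]'
python3 - <<'E'
from h import *
from cell import env
print(env.state()["eef_pos"]);i=env.camera_info("wrist")
p,d=env.read_camera("wrist");cv2.imwrite("pics/w4.png",p[:,:,::-1]);np.savez("w4.npz",p=p,d=d,i=i,allow_pickle=True)
E
```

```text
t: 11.58
eef_pos: [499.2, 146.9, 17.9]
tcp_rot: [3.141, -0.001, 1.486]
ft_force: [0.3, 2.1, 1.7]
opening: 0.27
grip_force: 30.0
t: 12.0
eef_pos: [498.9, 144.4, 17.8]
tcp_rot: [-3.141, 0.0, 1.483]
ft_force: [1.3, -0.4, -1.0]
opening: 0.44
grip_force: 0.0
t: 12.33
eef_pos: [496.8, 117.1, 28.5]
tcp_rot: [3.141, -0.0, 1.482]
ft_force: [0.7, 1.1, 0.2]
opening: 0.45
grip_force: 0.0
[496.79139517 117.07718073  28.49864991]
```

View pics/w4.png

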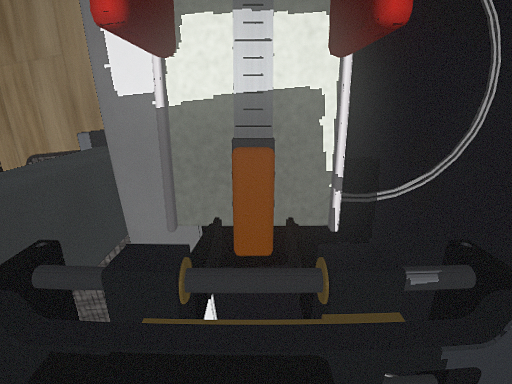

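The gauge sits flat and straight on the table: root at row ≈143, handle end at row ≈255, columns 233–274.

```bash
python3 - <<'E'
from h import *
z=np.load("w4.npz",allow_pickle=True);p=z["p"].astype(int);d=z["d"];i=z["i"].item();W=cloud(d,i);Z=W[...,2]
for v in (10,60,100,130,138,142,146,150,180,220,240,250,254,258): print(v,W[v,240].round(1),W[v,254].round(1),W[v,268].round(1),"table",W[v,205].round(1))
E
```

```text
10 [499.6 254.5  19.2] [507.8 254.1  18.2] [515.9 253.   19.3] table [478.3 258.6  12.9]
60 [497.  226.2  22.8] [505.3 225.6  21.6] [513.6 224.8  22.2] table [474.9 229.7  14. ]
100 [494.7 203.2  24.3] [503.2 202.4  25.4] [511.7 201.7  24.5] table [471.4 205.8  11.5]
130 [493.  185.4  25.8] [501.7 184.6  25.3] [510.3 183.8  25. ] table [469.1 186.6  12.8]
138 [492.7 180.8  28.8] [501.3 180.1  29.6] [509.7 179.5  31. ] table [468.4 181.4  13.2]
142 [492.7 178.8  33.2] [501.1 178.   32.6] [509.5 177.3  32.5] table [468.2 178.8  13.8]
146 [492.4 176.2  31.4] [500.9 175.6  32.6] [509.3 174.9  32.6] table [467.8 176.1  13.8]
150 [492.6 174.8  38.9] [500.7 173.9  37.3] [508.9 173.3  38.4] table [467.5 173.5  13.9]
180 [490.8 157.1  39.8] [499.1 155.9  38.2] [507.5 155.4  39.2] table [464.5 152.6  13.3]
220 [488.1 131.2  39.2] [496.9 130.2  38.8] [505.6 129.7  39.5] table [460.2 122.4  12.6]
240 [486.8 117.9  40.3] [495.7 116.5  39.1] [504.6 115.6  39. ] table [469.7 130.5  62.3]
250 [486.  110.2  39.3] [495.  109.5  39.4] [504.1 108.6  39.3] table [471.9 131.1  75. ]
254 [485.6 106.9  38.6] [494.8 106.8  39.8] [503.9 104.9  37.9] table [472.4 130.6  78.2]
258 [ 4.812e+02  8.140e+01 -3.000e-01] [492.7  81.1   0.9] [504.   80.    0.8] table [473.3 131.2  83.3]
```

```bash
python3 steer.py '[[3,0,4.5,0,0.45],[3,0,4.5,0,0.1],[3,0,4.5,0,0.1],[3,0,4.5,0,0.1],[3,0,4.5,0,0.1]]'; python3 steer.py '[[0,0,0,0,0.1],[0,0,0,0,0.1],[0,0,0,0,0.1],[0,0,0,0,0.1]]'; python3 - <<'E'
from cell import env
for k in range(4):
    s=env.state();print(s["ft_force"].round(2),s["eef_pos"].round(2),s["tau"].round(2)); env.read_camera("wrist")
E
```

```text
t: 12.8
eef_pos: [496.8, 121.1, 23.2]
tcp_rot: [-3.141, -0.0, 1.484]
ft_force: [0.0, -0.2, -1.2]
opening: 0.274
grip_force: 30.0
t: 13.13
eef_pos: [496.8, 120.8, 23.3]
tcp_rot: [-3.142, -0.0, 1.484]
ft_force: [-0.1, -0.2, -1.2]
opening: 0.272
grip_force: 30.0
[-0.05 -0.18 -1.19] [496.84 120.8   23.33] [-6.000e-02 -5.663e+01 -1.262e+01  5.000e-02 -1.000e-02  2.000e-02]
[ 0.33  0.55 -1.26] [496.87 120.79  23.32] [-7.000e-02 -5.664e+01 -1.263e+01  6.000e-02 -1.000e-02  2.000e-02]
[ 0.31  1.14 -1.12] [496.86 120.79  23.33] [-8.000e-02 -5.664e+01 -1.264e+01  6.000e-02 -1.000e-02  2.000e-02]
[-0.11  0.39 -0.41] [496.87 120.8   23.34] [-8.000e-02 -5.665e+01 -1.264e+01  6.000e-02 -2.000e-02  2.000e-02]
```

```bash
cat > ft.py <<'E'
from h import *
from cell import env
f=[];
for k in range(8):
    s=env.state();f.append(s["ft_force"]);env.read_camera("wrist")
f=np.array(f);m=f.mean(0);u=np.array([.0866,.9962])
print("t",round(s["t"],2),"pos",s["eef_pos"].round(2),"F",m.round(2),"along",round(m[:2]@u,2),"sd",f[:,1].std().round(2))
E
python3 steer.py '[[0,0,0.3,0,0.1],[0,0,0.3,0,0.1]]' | grep ft; python3 ft.py
python3 steer.py '[[4,0,0,0,0.1],[8,0,0,0,0.1],[12,0,0,0,0.1],[14,0,0,0,0.1],[14,0,0,0,0.1]]' | grep ft; python3 ft.py
```

```text
ft_force: [-1.0, -0.3, 2.5]
t 13.85 pos [496.92 120.81  23.19] F [-1.09 -0.33  4.09] along -0.42 sd 0.4
ft_force: [-0.3, 1.4, 5.2]
t 14.67 pos [498.4  135.25  23.2 ] F [-0.37  1.49  5.36] along 1.46 sd 0.63
```

```bash
python3 steer.py '[[1,0,-0.25,0,0.1],[2,0,-0.25,0,0.1],[3,0,-0.25,0,0.1]]' | grep ft; python3 ft.py
for k in 1 2; do python3 steer.py '[[1,0,0,0,0.1],[2,0,0,0,0.1],[3,0,0,0,0.1]]' | grep ft; python3 ft.py;done
```

```text
ft_force: [0.7, -1.9, 1.9]
t 15.32 pos [498.35 137.82  23.2 ] F [-0.22  0.57  0.47] along 0.55 sd 1.19
ft_force: [0.3, -0.9, -0.4]
t 15.97 pos [498.6  140.73  23.26] F [-0.04  0.2  -0.87] along 0.19 sd 0.55
ft_force: [0.4, 0.1, -0.9]
t 16.62 pos [498.89 143.73  23.3 ] F [ 0.34  0.37 -1.24] along 0.4 sd 0.57
```

```bash
python3 steer.py '[[1,0,0.1,0,0.1],[2,0,0.1,0,0.1],[3,0,0.1,0,0.1]]' | grep ft; python3 ft.py
for k in 1 2 3; do python3 steer.py '[[1,0,0,0,0.1],[2,0,0,0,0.1],[3,0,0,0,0.1]]' | grep ft; python3 ft.py;done
```

```text
ft_force: [0.3, 0.0, 0.0]
t 17.27 pos [499.17 146.77  23.2 ] F [ 0.06  0.14 -0.71] along 0.14 sd 0.3
ft_force: [0.8, -0.9, -0.2]
t 17.92 pos [499.43 149.78  23.21] F [-0.04  0.37  0.05] along 0.37 sd 0.58
ft_force: [-0.2, -1.7, 1.3]
t 18.57 pos [499.7  152.79  23.21] F [-0.26  0.27  0.5 ] along 0.24 sd 0.98
ft_force: [-0.1, -1.0, 1.3]
t 19.22 pos [499.93 155.8   23.19] F [-0.12  0.36  1.09] along 0.34 sd 1.04
```

```bash

for k in 1 2 ; do python3 steer.py '[[1,0,0,0,0.1],[2,0,0,0,0.1],[3,0,0,0,0.1]]' | grep ft; python3 ft.py;done
```

```text
ft_force: [-0.6, -1.7, 1.3]
t 19.87 pos [500.24 158.79  23.22] F [-0.12 -0.03  1.66] along -0.04 sd 0.98
ft_force: [0.1, -1.9, 2.3]
t 20.52 pos [500.45 161.77  23.19] F [ 0.09 -0.37  1.67] along -0.36 sd 1.0
```

```bash

for k in 1 2 ; do python3 steer.py '[[1,0,-0.03,0,0.1],[2,0,-0.03,0,0.1],[3,0,-0.03,0,0.1]]' | grep ft; python3 ft.py;done
```

```text
ft_force: [-0.9, -1.8, 2.5]
t 21.17 pos [500.73 164.76  23.19] F [-0.17  0.19  1.07] along 0.17 sd 0.98
ft_force: [-0.2, -3.6, 0.4]
t 21.82 pos [500.91 167.65  23.19] F [-0.47 -1.53 -0.02] along -1.57 sd 0.82
```

```bash
sed -i 's/,"sd".*/,"seq",(f[:,:2]@u).round(1))/' ft.py
for k in 1 2 ; do python3 steer.py '[[0.5,0,0,0,0.1],[1,0,0,0,0.1],[1.5,0,0,0,0.1]]' | grep ft; python3 ft.py;done
```

```text
ft_force: [-0.3, -3.8, -1.1]
t 22.47 pos [501.07 169.1   23.21] F [-0.37 -2.94 -0.73] along -2.96 seq [-3.8 -2.8 -3.5 -3.3 -2.1 -2.7 -2.1 -3.3]
ft_force: [0.5, -4.0, -0.0]
t 23.12 pos [501.21 170.68  23.23] F [-0.28 -2.98 -1.07] along -3.0 seq [-3.9 -3.1 -2.7 -3.4 -2.8 -2.7 -2.7 -2.6]
```

```bash

for k in 1 2 ; do python3 steer.py '[[0.5,0,0.04,0,0.1],[1,0,0.04,0,0.1],[1.5,0,0.04,0,0.1]]' | grep ft; python3 ft.py;done
```

```text
ft_force: [-0.6, -5.3, -1.2]
t 23.77 pos [501.36 172.13  23.21] F [-0.39 -4.85 -1.27] along -4.86 seq [-5.4 -5.7 -3.8 -4.8 -5.6 -4.5 -3.7 -5.4]
ft_force: [-1.5, -7.0, 0.3]
t 24.42 pos [501.47 173.52  23.21] F [-0.6  -5.86 -0.03] along -5.89 seq [-7.1 -5.9 -5.1 -6.2 -5.6 -5.7 -5.5 -6.2]
```

```bash
python3 steer.py '[[-0.4,0,0,0,0.1],[-0.8,0,0,0,0.1],[-0.8,0,0,0,0.1]]' | grep -E "ft|eef"; python3 ft.py
python3 steer.py '[[0,0,0,0,0.35],[0,0,0,0,0.35],[0,0,0,0,0.45],[0,0,0,0,0.45],[0,0,0,0,0.45]]'
```

```text
eef_pos: [501.6, 173.3, 23.2]
ft_force: [-1.0, 1.9, -2.8]
t 25.07 pos [501.55 173.02  23.22] F [-0.24  4.37 -1.86] along 4.33 seq [1.8 4.2 4.6 4.9 4.3 5.3 4.8 4.6]
t: 25.53
eef_pos: [501.5, 172.7, 23.2]
tcp_rot: [3.142, 0.0, 1.484]
ft_force: [-0.1, -0.0, -0.4]
opening: 0.442
grip_force: 0.0
```

```bash
python3 steer.py '[[0,0,-10,0,0.45],[0,0,-25,0,0.45],[-20,0,-50,0,0.5],[-50,0,-80,0,0.5],[-60,0,-100,0,0.5]]'
python3 - <<'E'
from h import *
from cell import env
i=env.camera_info("wrist")
p,d=env.read_camera("wrist");cv2.imwrite("pics/w5.png",p[:,:,::-1]);W=cloud(d,i);Z=W[...,2]
for v in range(0,260,12):print(v,W[v,254].round(1),W[v,205].round(1))
p,d=env.read_camera("top");cv2.imwrite("pics/top5.png",cv2.resize(p[150:260,80:230,::-1],None,fx=4,fy=4))
E
```

```text
t: 25.95
eef_pos: [496.0, 111.1, 125.6]
tcp_rot: [3.141, 0.0, 1.484]
ft_force: [0.4, 0.1, 0.2]
opening: 0.496
grip_force: 0.0
0 [507.7 258.9  99.7] [476.4 262.2  98.7]
12 [507.1 252.   99.1] [475.8 254.6 100.4]
24 [507.7 257.4  52.6] [468.5 261.1  52.7]
36 [507.6 255.1  24.1] [462.  261.9  13.4]
48 [506.7 244.9  24.5] [460.5 251.7  11.8]
60 [505.8 234.6  24.9] [459.4 240.7  13.4]
72 [504.7 222.6  38.7] [458. 230.  13.]
84 [503.8 212.5  39.2] [456.3 219.1  11.5]
96 [503.  202.4  39.6] [455.1 207.8  12.7]
108 [502.1 192.   38.7] [453.7 196.5  13.1]
120 [501.2 181.5  40.5] [452.3 184.9  13.4]
132 [500.3 170.8  39.6] [450.8 173.1  14. ]
144 [499.3 159.8  39. ] [448.9 161.   12.5]
156 [498.1 144.3  13.5] [447.4 148.7  13.1]
168 [497.  131.6  13. ] [445.7 136.1  13.1]
180 [495.9 119.1  14.6] [443.9 123.1  12.8]
192 [494.5 101.8   1.3] [439.7 106.5   1.2]
204 [493.2  87.2   0. ] [437.8  92.5   1.4]
216 [492.  73.   1.] [435.6  77.7   0.9]
228 [490.7  57.8   0.7] [466.3 124.9 143.8]
240 [489.4  42.5   1.1] [469.2 125.2 160.8]
252 [4.88e+02 2.63e+01 4.00e-01] [470.7 123.6 171.3]
```

View pics/w5.png

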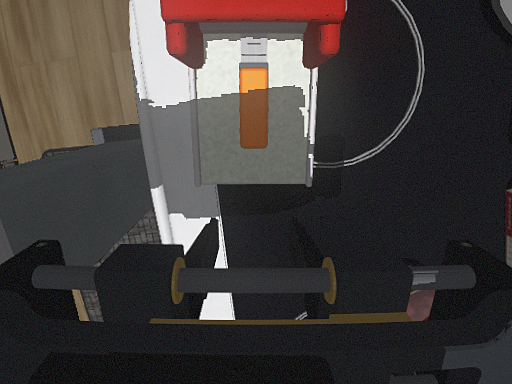

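The gauge lies flat and straight on the table (handle top level at ≈39 mm along rows 72–144). It hasn't moved since release, and its blade is under the roller. I'm handing in.

```bash
python3 -c "
from cell import env
print(env.job_done())"
```

```text
the job is handed in; nothing more can be done
None
```

The gauge is lying flat on the infeed table, nipped under the roller at about 5 N of drag (5.9 N going in, 4.6 N on a slight back-off), released with the robot clear, and the job was handed in at about 26 s; no verdict was shown.

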